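# Load the spacer pack into the tube

## Robot

A 7-joint arm with a two-finger parallel gripper is mounted at the origin on the work surface. World frame = base frame: x ahead of the robot, y to its left, z up, the work surface at z = 0. Lengths are in m, angles in rad, forces in N, time in s.
With the tool pointing down it reaches from about 0.4 to 0.85 m from the base axis. Payload 10.4 kg.
Tool frame: the origin (TCP) lies on the front face of the gripper's body, between the roots of the fingers; the fingertips stand 73 mm ahead of it and the grasp point (between the pads) lies 54 mm ahead of it; z points along the fingers, y is the line along which they close (so a half turn about z gives the same grasp; the last joint's range is limited). The gripper opens to 85 mm and grips with 20 to 120 N. Pads are 22 mm wide; open, the fingers measure 114 mm over their backs; the gripper's body (76 mm by 85 mm) begins 54 mm behind the grasp point. The pads swing forward as they close: fully open they stand 13 mm farther back than shut.
Start: joints at [1.249, 0.332, -0.065, 1.46, 0.022, 1.35, -0.088], TCP at [0.184, -0.597, 0.304] pointing down, gripper open.
Joint ranges: [-2.6, 2.6], [-0.5, 2.12], [-1.47, 1.34], [0.16, 2.42], [-1.27, 4.41], [0.06, 2.06], [-2.6, 2.6]. Speed limits (rad/s): [2.22, 2.22, 2.79, 2.79, 3.14, 3.14, 3.14].

## Interface

Orientations are given as a unit quaternion [x, y, z, w].
In Python, from workcell import manip gives the robot as it stands.
- The arm moves only by the shell command python3 -m jog 'ROWS' [FORCE]. ROWS is JSON, a list of rows, each an object with "grip": the gripper command: -1 is fully open, 1 is shut, values between are in proportion; "slide": the shift along the tool's x, y, z in cm, a list of three; "yaw": the turn about the tool's z in rad. A call has 1 to 8 rows; each row shifts and turns the commanded pose from where the row before left it, along the tool's axes as they then stand; what a row does not reach is not made up. A row lasts 1/10 s, in which the tool goes at most 50 mm and 8.59 degrees, less where a joint would pass 70% of its speed; a pose out of reach is approached as far as the arm can. A call with a gripper value outside its range is refused whole. The fingers move at their own pace and stop on an object; FORCE is the grip in N (left out, the last holds). Time passes only in rows, so rows that do not move let the fingers close. It gives the time, the measured TCP pose, the force, the opening and the grip force at its end, in the units of the state.
- manip.get_obs(): the state, without advancing time (a new reading comes with each control period).
- manip.camera(name): name is "scene" or "top" or "wrist"; returns the picture (384x512x3 uint8, blue, green, red); there is no depth.
- manip.calibration(name): a dict with "vfov" (degrees; the focal length in pixels is half the picture's height over the tangent of half this angle, whatever the lens; pixels are square), "cx", "cy" (the principal point, pixels), "k1" (the pictures are not rectified: a ray, as slopes to the right and down, at radius r is drawn at 1 + k1 r^2 times it, then the intrinsics apply), "camera_from_world" (4x4, takes a point from world to camera coordinates). Camera axes: x right, y down, z forward; pixel columns grow to the right and rows downward; lengths in m; the calibration is good to about 2 mm. A picture is of the moment at which its call begins: read the wrist's pose just before it. calibration takes no time and is no camera call; for the wrist camera it gives the pose at the moment of the call.
- manip.hand_in(): hands the job in; it is judged then, once.
Trained networks look in the newest picture that a camera, given by its name, has taken for a name from the list of things; names that differ only in an ending like _2 or _b are one class to them, and where a whole thing is asked for, a point or a joint stands for the part that bears it (a point fixed in the world has none). Each returns a list of dicts, best first, with "conf" (0 to 1); they miss things now and then, are a little off and sometimes report something else, mostly with a low value. They report only what shows in the picture. A call takes as long as a camera call. They do not tell look-alikes from the thing itself.
- manip.masks_of(thing, camera): "region" (384x512 bool, what is visible of it) and "centre" ([column, row] in pixels, amid what is visible of it).
The state is a dict: "clock": time; "joint_pos": joint angles; "joint_velocities": joint speeds; "tau": joint torques, N m; "position": TCP position; "ee_rot": TCP orientation; "ft_force": force on the tool from outside, world axes, zero at the start; "torque": the same for the moment, N m; "grip_width": opening from 0.0 (shut) to 1.0 (fully open); "grasp_force": force on a finger pad.
Only numpy, scipy, OpenCV 4.12 (cv2) and the standard library are available. Lean on these libraries where they do the work, as an engineer would, in place of code of your own. Each camera call takes 0.05 s, during which the arm holds its last target. There are 200 camera calls.

## Task

Load the three flat rings lying on the loading deck into the clear tube under the hole in the deck, so that they lie flat in one column with the brass ring on top and the two black ones (in either order) below it, and their weight sinks the spring pan onto its stop. The rings need not be picked up: they can be slid along the deck between the fences until they drop in. Leave the wrench, the black flange and the red bin where they are.

Things in the scene. Friction and masses are not known exactly. Their poses are not given: they have to be found in the camera images.
- station: Fixed loading station: aluminium deck 300 x 360 mm (x, y), top 110 mm above the work surface, centred 20 mm to -x of the origin, with a blue lip 6 mm wide, 10 mm high round its edge. Origin on the work surface; z up, x from the rings towards the hole, hole centre at x = +70 mm, y = 0. Rings start near x = -110 mm, y = -125, 0 and +125 mm; which is where varies.
- fence_entry (a point): Deck top, midway between the tips (y = +-60 mm) of two blue 45-degree wings, 43 mm to -x of the hole's centre; axes as the station's. The wings lead rings into a pocket round the hole: side fences 42 mm either side of the hole's centre from 18 mm to +x of this point, end fence 42 mm beyond the hole's centre. All fences 16 mm high, 10 mm thick; open on the -x side.
- tube_mouth (a point): Centre of the round 85 mm hole, at the height of the deck's top; z up, axes as the station's. Under the deck (12 mm thick) the hole goes on as a clear tube of 86 mm bore. In it the spring pan's top is 7 mm below this point when empty and 47 mm below it when on its stop. A ring slid in slowly dips its leading edge first and can hang on the near rim until it is pushed on against the end fence.
- black_a_ring (a point): Black steel ring, 80 mm outside diameter, 42 mm hole, 14 mm thick, about 0.4 kg, lying flat and loose on the deck at the start. Point: on its axis, half-way up; z along its axis.
- black_b_ring (a point): A second black ring, the same. Black steel ring, 80 mm outside diameter, 42 mm hole, 14 mm thick, about 0.4 kg, lying flat and loose on the deck at the start. Point: on its axis, half-way up; z along its axis.
- brass_ring (a point): Brass ring, 80 mm outside diameter, 42 mm hole, 14 mm thick, about 0.4 kg, lying flat and loose on the deck at the start. Point: on its axis, half-way up; z along its axis.
- pan (a joint): Yellow spring pan (80 mm disc) that is the tube's floor: metres sunk, 0 empty, 0.040 on its hard stop. One ring sinks it by 15 to 17 mm, two by 30 to 34 mm, all three put it on the stop; so each ring drops 7 to 11 mm and its weight then sinks the column until its top is 5 to 11 mm below the deck's top.
- wrench_grip (a point): Loose steel wrench, 180 mm long, lying on the table; point on its handle. Bystander.
- flange_mid (a point): Loose black flange: 110 mm disc with a 45 mm hub, 55 mm high; point on its axis half-way up. Bystander.
- red_bin_mid (a point): Loose open red bin, 160 x 100 x 60 mm; point at its centre half-way up. Bystander.
Mind the look-alikes: they are no part of the job. Leave any green or purple look-alike of the part that bears black_a_ring alone.

How it is judged:
At the end, for the whole second after the job is handed in: All three rings lie flat in the tube (within 7 degrees), centred on it within 6 mm, as one column on the pan: the brass ring on top (its centre 7 to 18 mm below the deck's top), both black rings below it (centres 20 to 45 mm below the deck's top), and the pan is on its stop (within 1 mm) (horizontal distance between each of black_a_ring, black_b_ring, brass_ring and tube_mouth below 0.006 m and angle between the z axis of each of black_a_ring, black_b_ring, brass_ring and the z axis of tube_mouth, either way round below 0.12 rad and z of black_a_ring in the frame of tube_mouth between -0.045 and -0.02 m and z of black_b_ring in the frame of tube_mouth between -0.045 and -0.02 m and z of brass_ring in the frame of tube_mouth between -0.018 and -0.007 m and value of joint pan above 0.039 m); the robot touches nothing.
It fails at once if the wrench is moved by more than 40 mm (distance of wrench_grip from where it was at the start of the episode above 0.04 m).
It fails at once if the flange is moved by more than 40 mm (distance of flange_mid from where it was at the start of the episode above 0.04 m).
It fails at once if the red bin is moved by more than 40 mm (distance of red_bin_mid from where it was at the start of the episode above 0.04 m).
It also fails if it takes over 61 s, if anything falls off the work surface, if the arm or the gripper's body presses on something with over 40 N, if the wrist force passes 120 N, or if a joint passes its speed limit or range.

## Working session

There is one attempt and no reset: what is moved stays moved. The work goes in short steps, Python scripts to look and compute and a shell command to move; the robot and the scene stay as the last step left them, time stands still between calls to the robot, and variables do not carry over. Pictures are saved under pics/ and viewed, at most 10 in all, crops included, and the job is handed in when it is done.

```bash
mkdir -p pics; ls
python3 - <<'E'
from workcell import manip
import cv2,numpy as np
o=manip.get_obs();print({k:np.round(v,3) for k,v in o.items()})
a=manip.camera("scene");b=manip.camera("top")
cv2.imwrite("pics/s0.png",a);cv2.imwrite("pics/t0.png",b)
for c in("top","scene"):
  print(manip.calibration(c))
  for t in("black_a_ring","brass_ring","station"):
    for d in manip.masks_of(t,c):print(c,t,round(d["conf"],2),np.round(d["centre"],1),d["region"].sum())
E
```

```text
pics
{'clock': np.float64(0.0), 'joint_pos': array([ 1.249,  0.333, -0.065,  1.461,  0.022,  1.35 , -0.089]), 'joint_velocities': array([ 0.   ,  0.   , -0.   ,  0.001,  0.   ,  0.   , -0.002]), 'tau': array([-0.0000e+00, -6.2545e+01,  4.9000e-02, -3.9161e+01,  1.6000e-02,
        1.0000e-02,  0.0000e+00]), 'position': array([ 0.184, -0.597,  0.303]), 'ee_rot': array([ 0.989,  0.149, -0.   , -0.001]), 'ft_force': array([-0.271,  0.173, -0.307]), 'torque': array([ 0.016, -0.001, -0.026]), 'grasp_force': np.float64(0.0), 'grip_width': np.float64(1.001)}
{'vfov': 54.33359521604312, 'cx': 256.8748993813432, 'cy': 186.4998690769647, 'k1': -0.015259227573726634, 'camera_from_world': array([[-0.02857454, -0.99936881, -0.02110648,  0.01473757],
       [-0.99374431,  0.03068161, -0.107382  ,  0.46397275],
       [ 0.10796181,  0.01790605, -0.99399377,  1.14712897],
       [ 0.        ,  0.        ,  0.        ,  1.        ]])}
top black_a_ring 0.83 [379.7 277.9] 483
top black_a_ring 0.8 [337.5 157.9] 540
top black_a_ring 0.65 [235.6 222.5] 367
top brass_ring 0.76 [286.8 173.5] 488
top station 0.66 [283.7 134.9] 11424
{'vfov': 46.87048628202944, 'cx': 248.53102518195013, 'cy': 200.42331166918999, 'k1': -0.1635548354668739, 'camera_from_world': array([[-0.2690655 ,  0.96311452,  0.00376481,  0.10478021],
       [ 0.7168438 ,  0.20287236, -0.66706654, -0.24057026],
       [-0.64322524, -0.17678581, -0.74498863,  1.81191461],
       [ 0.        ,  0.        ,  0.        ,  1.        ]])}
scene black_a_ring 0.66 [169.5 207. ] 369
scene black_a_ring 0.61 [179.3 155.4] 201
scene black_a_ring 0.54 [269.3 203.2] 182
scene black_a_ring 0.52 [210.  184.4] 239
scene brass_ring 0.9 [206.6 204.7] 373
scene station 0.6 [204.7 247.9] 10427
```

View pics/t0.png

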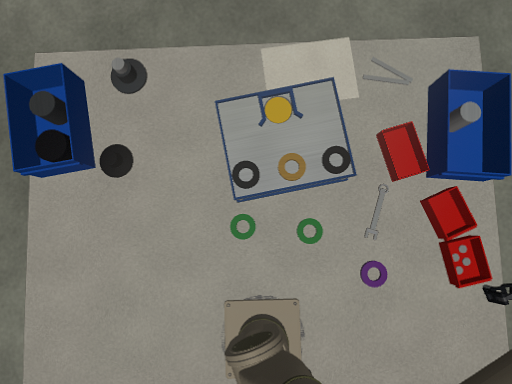

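View pics/s0.png

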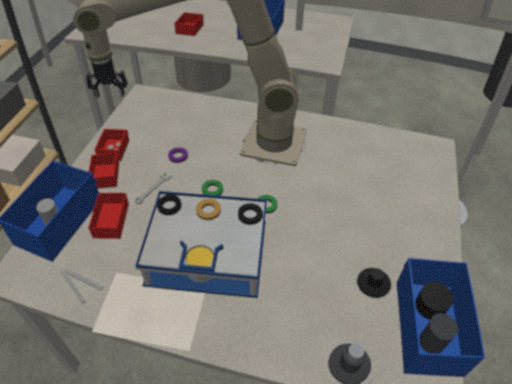

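The top view shows the yellow pan at (278,110), the brass ring at (292,166) in the middle, and black rings at (246,175) and (336,160). Green and purple look-alikes lie outside the deck. The scene view agrees with this. Next I'll refine the positions from the pixels.

```bash
cat > h.py <<'E'
from workcell import manip
import cv2,numpy as np
def ray(cam,uv,z):
    "world point at height z seen at pixel uv"
    c=manip.calibration(cam) if isinstance(cam,str) else cam
    f=192/np.tan(np.radians(c["vfov"])/2)
    d=(np.array(uv,float)-[c["cx"],c["cy"]])/f
    s=d.copy()
    for _ in range(20): s=d/(1+c["k1"]*(s@s))
    T=c["camera_from_world"];R=T[:3,:3];o=-R.T@T[:3,3]
    w=R.T@np.r_[s,1]
    return (o+w*(z-o[2])/w[2])[:2]
def ring_px(img,uv,kind,r=20):
    "sub-pixel centre of ring's outer contour near uv"
    h=cv2.cvtColor(img,cv2.COLOR_BGR2HSV);H,S,V=[x.astype(int) for x in cv2.split(h)]
    m={"black":V<75,"brass":(H>10)&(H<28)&(S>90),"pan":(H>15)&(H<35)&(S>120)}[kind].astype(np.uint8)
    k=np.zeros_like(m);cv2.circle(k,tuple(int(round(x)) for x in uv),r,1,-1);m*=k
    c=max(cv2.findContours(m,cv2.RETR_EXTERNAL,cv2.CHAIN_APPROX_NONE)[0],key=cv2.contourArea)
    e=cv2.fitEllipse(cv2.convexHull(c)); return e[0],e[1]
E
python3 - <<'E'
from h import *
b=cv2.imread("pics/t0.png");a=cv2.imread("pics/s0.png")
for cam,img,L in(("top",b,[("pan",(278,110)),("brass",(292,166)),("black",(246,175)),("black",(336,160))]),("scene",a,[("brass",(208,209)),("black",(250,214)),("black",(169,204))])):
  for k,uv in L:
    p,ax=ring_px(img,uv,k);print(cam,k,np.round(p,1),np.round(ax,1),np.round(ray(cam,p,.103 if k=="pan" else .122),4))
for uv in((216,101),(334,78),(355,176),(236,199)):print(np.round(ray("top",uv,.12),4))
E
```

```text
top pan [277.8 109.7] [25.9 26.5] [ 0.6847 -0.0695]
top brass [291.4 166.4] [27.1 27.5] [ 0.5089 -0.1022]
top black [245.5 174.2] [26.9 27.5] [0.4904 0.0309]
top black [336.  159.3] [27.3 28.6] [ 0.5255 -0.2311]
scene brass [208.  208.8] [19.8 24. ] [ 0.5144 -0.0997]
scene black [249.8 213.6] [20.2 24.3] [0.4976 0.0339]
scene black [168.9 203.2] [21.7 25.6] [ 0.5265 -0.2292]
[0.7122 0.113 ]
[ 0.7702 -0.2385]
[ 0.4755 -0.2836]
[0.4197 0.0602]
```

```bash
python3 -m jog '[{"grip":1,"slide":[0,0,0],"yaw":0.135},{"grip":1,"slide":[2.8,-2.2,0],"yaw":0},{"grip":1,"slide":[2.8,-2.2,0],"yaw":0},{"grip":1,"slide":[2.8,-2.2,0],"yaw":0},{"grip":1,"slide":[2.8,-2.2,0],"yaw":0},{"grip":1,"slide":[2.8,-2.2,0],"yaw":0},{"grip":1,"slide":[2.8,-2.2,0],"yaw":0},{"grip":1,"slide":[2.8,-2.2,0],"yaw":0}]'
python3 -m jog '[{"grip":1,"slide":[2.8,-2.2,0],"yaw":0},{"grip":1,"slide":[2.8,-2.2,0],"yaw":0},{"grip":1,"slide":[2.8,-2.2,0],"yaw":0},{"grip":1,"slide":[2.8,-2.2,0],"yaw":0},{"grip":1,"slide":[2.8,-2.2,0],"yaw":0},{"grip":1,"slide":[2.8,-2.2,0],"yaw":0},{"grip":1,"slide":[0,0,0],"yaw":0},{"grip":1,"slide":[0,0,0],"yaw":0}]'
python3 - <<'E'
from h import *
o=manip.get_obs();print(o["position"],o["ee_rot"],o["grip_width"])
c=manip.calibration("wrist");w=manip.camera("wrist");cv2.imwrite("pics/w1.png",w)
print(c)
for d in manip.masks_of("black_a_ring","wrist"):print(d["conf"],d["centre"],ray(c,d["centre"],.124))
E
```

```text
clock: 1.2
position: [0.3531, -0.4122, 0.3041]
ee_rot: [0.997, 0.082, 0.0, 0.0]
ft_force: [1.2, -0.5, -0.1]
grip_width: -0.004
grasp_force: 0.0
clock: 2.0
position: [0.4968, -0.2553, 0.3038]
ee_rot: [0.997, 0.083, -0.0, 0.0]
ft_force: [-0.3, -0.2, 0.6]
grip_width: 0.002
grasp_force: 0.0
[ 0.49676085 -0.25528375  0.30383551] [ 9.96578425e-01  8.26525071e-02 -7.79172468e-05  1.80058284e-05] 0.002232979650286495
{'vfov': 58.35237626071591, 'cx': 258.49573586733476, 'cy': 185.06630664015447, 'k1': -0.10572184285161931, 'camera_from_world': array([[ 1.63624546e-01, -9.86522451e-01, -6.79995292e-04,
        -3.33684740e-01],
       [-9.32851788e-01, -1.54946914e-01,  3.25236831e-01,
         3.81579421e-01],
       [-3.20958799e-01, -5.25823938e-02, -9.45632350e-01,
         5.26925752e-01],
       [ 0.00000000e+00,  0.00000000e+00,  0.00000000e+00,
         1.00000000e+00]])}
0.88 [158.9, 257.1] [ 0.41790965 -0.18410093]
0.86 [13.2, 236.3] [ 0.41343477 -0.05359585]
0.68 [212.3, 152.3] [ 0.51470689 -0.21800809]
0.48 [265.3, 362.0] [ 0.31707137 -0.29242246]
```

View pics/w1.png

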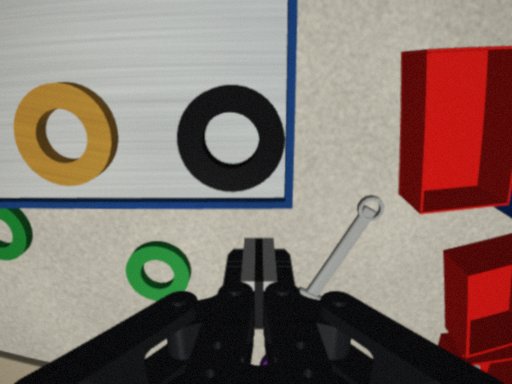

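The wrist view shows the black ring centred near (231,137) and brass near (65,133). The blue lip's corner is at about (291,205).

Run:
```python
from h import *
c=manip.calibration("wrist");img=cv2.imread("pics/w1.png")
for k,uv in(("black",(231,137)),("brass",(65,133))):
  p,ax=ring_px(img,uv,k,66);print(k,np.round(p,1),np.round(ax,1),np.round(ray(c,p,.122),4))
# hole of black ring: bright blob in it
g=cv2.cvtColor(img,cv2.COLOR_BGR2GRAY);m=(g>100).astype(np.uint8);k=np.zeros_like(m);cv2.circle(k,(231,137),36,1,-1);m*=k
q=max(cv2.findContours(m,0,1)[0],key=cv2.contourArea);p=cv2.fitEllipse(q);print(p,ray(c,p[0],.117))
for A,B in(((297,0),(290,190)),((5,201),(280,205))):
  d=ray(c,B,.12)-ray(c,A,.12);print(np.round(ray(c,A,.12),4),np.round(ray(c,B,.12),4),np.arctan2(d[1],d[0]))
print(manip.get_obs()["position"])
```

```text
black [230.5 137.8] [105.3 107. ] [ 0.5264 -0.2316]
brass [ 65.  132.8] [ 98.6 108.5] [ 0.5111 -0.1052]
((231.18856811523438, 137.39967346191406), (50.08632278442383, 53.79912185668945), 116.556640625) [ 0.52575439 -0.23183546]
[ 0.6277 -0.2627] [ 0.4924 -0.2833] -2.9905270827551096
[ 0.4437 -0.0475] [ 0.4786 -0.2778] -1.4202100312809673
[ 0.49579116 -0.25689432  0.30384975]
```

```bash
python3 -m jog '[{"grip":1,"slide":[0,0,0],"yaw":0.0145},{"grip":1,"slide":[1.7,-1,0],"yaw":0},{"grip":1,"slide":[1.7,-1,0],"yaw":0},{"grip":1,"slide":[0,0,2.7],"yaw":0},{"grip":1,"slide":[0,0,2.7],"yaw":0},{"grip":1,"slide":[0,0,2.7],"yaw":0},{"grip":1,"slide":[0,0,0],"yaw":0},{"grip":1,"slide":[0,0,0],"yaw":0}]'
python3 - <<'E'
from h import *
P=[]
for i in range(3):
  w=manip.camera("wrist");P.append(manip.get_obs()["position"])
print(np.round(P,4),manip.get_obs()["ee_rot"])
cv2.imwrite("pics/w2.png",w)
E
```

```text
clock: 2.9
position: [0.5269, -0.2316, 0.2235]
ee_rot: [0.997, 0.074, -0.0, 0.0]
ft_force: [-0.4, -0.5, -0.2]
grip_width: 0.004
grasp_force: 0.0
[[ 0.5274 -0.2316  0.2244]
 [ 0.5277 -0.2315  0.2248]
 [ 0.5278 -0.2314  0.2248]] [9.97238509e-01 7.42527546e-02 1.17870214e-03 7.03151591e-04]
```

View pics/w2.png

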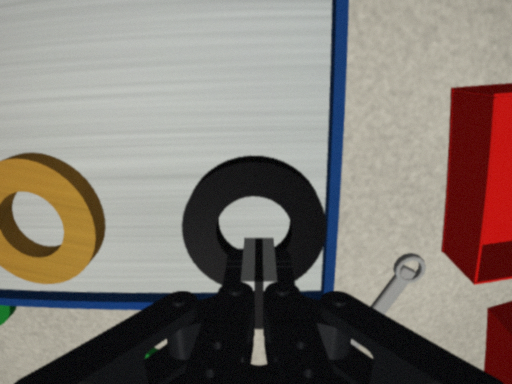

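The shut fingers stand over the ring's hole, which is at about (255,225) in the picture, and they fit inside it. I'll lower them in and slide the ring.

```bash
python3 -m jog '[{"grip":1,"slide":[0,0,1.2],"yaw":0},{"grip":1,"slide":[0,0,1.2],"yaw":0},{"grip":1,"slide":[0,0,1.2],"yaw":0},{"grip":1,"slide":[0,0,0],"yaw":0},{"grip":1,"slide":[0,0,0],"yaw":0}]'
python3 -m jog '[{"grip":1,"slide":[1.3,-1,0],"yaw":0},{"grip":1,"slide":[1.3,-1,0],"yaw":0},{"grip":1,"slide":[1.3,-1,0],"yaw":0},{"grip":1,"slide":[1.3,-1,0],"yaw":0},{"grip":1,"slide":[1.3,-1,0],"yaw":0},{"grip":1,"slide":[1.3,-1,0],"yaw":0},{"grip":1,"slide":[0,0,0],"yaw":0}]'
python3 -m jog '[{"grip":1,"slide":[0.7,-1.5,0],"yaw":0},{"grip":1,"slide":[0.7,-1.5,0],"yaw":0},{"grip":1,"slide":[0.7,-1.5,0],"yaw":0},{"grip":1,"slide":[0.7,-1.5,0],"yaw":0},{"grip":1,"slide":[0.7,-1.5,0],"yaw":0},{"grip":1,"slide":[0,0,0],"yaw":0},{"grip":1,"slide":[0,0,0],"yaw":0}]'
python3 - <<'E'
from h import *
w=manip.camera("wrist");o=manip.get_obs();print(np.round(o["position"],4),o["ft_force"],o["ee_rot"])
cv2.imwrite("pics/w3.png",w)
c=manip.calibration("wrist")
try:
  p,ax=ring_px(w,(258,150),"pan",150);print(p,ax,ray(c,p,.103))
except Exception as e:print(e)
E
```

```text
clock: 3.55
position: [0.527, -0.2309, 0.1864]
ee_rot: [0.997, 0.075, -0.0, -0.0]
ft_force: [0.2, 0.4, 0.2]
grip_width: -0.001
grasp_force: 0.0
clock: 4.25
position: [0.5973, -0.1568, 0.1871]
ee_rot: [0.997, 0.076, 0.001, -0.001]
ft_force: [0.6, 1.4, -1.0]
grip_width: -0.001
grasp_force: 0.0
clock: 4.95
position: [0.619, -0.0798, 0.187]
ee_rot: [0.997, 0.075, 0.0, -0.0]
ft_force: [0.4, 0.5, 0.6]
grip_width: -0.003
grasp_force: 0.0
[ 0.6189 -0.0808  0.187 ] [-0.03442448 -0.8047334   0.06374574] [9.97213626e-01 7.45986968e-02 1.33216029e-04 3.91293954e-05]
(253.64439392089844, 102.9166488647461) (179.9617919921875, 182.03948974609375) [ 0.68711971 -0.06911921]
```

View pics/w3.png

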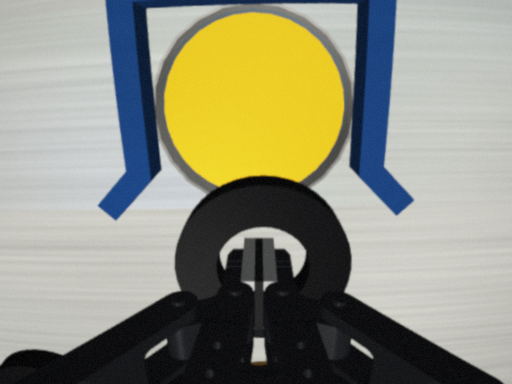

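The pan is straight ahead at (254,103), with the ring centred between the wings. I'll push on.

```bash
python3 -m jog '[{"grip":1,"slide":[1.4,0,0],"yaw":0},{"grip":1,"slide":[1.5,0,0],"yaw":0},{"grip":1,"slide":[1.5,0,0],"yaw":0},{"grip":1,"slide":[1.5,0,0],"yaw":0},{"grip":1,"slide":[1.0,0,0],"yaw":0},{"grip":1,"slide":[0.5,0,0],"yaw":0},{"grip":1,"slide":[0,0,0],"yaw":0}]'
python3 -m jog '[{"grip":1,"slide":[0.3,0,0],"yaw":0},{"grip":1,"slide":[0.2,0,0],"yaw":0},{"grip":1,"slide":[0,0,0],"yaw":0},{"grip":1,"slide":[0,0,0],"yaw":0}]'
python3 - <<'E'
from h import *
w=manip.camera("wrist");o=manip.get_obs();print(np.round(o["position"],4),o["ft_force"],o["ee_rot"])
cv2.imwrite("pics/w4.png",w)
E
```

```text
clock: 5.7
position: [0.6922, -0.0701, 0.1867]
ee_rot: [0.997, 0.074, -0.0, -0.0]
ft_force: [-0.7, -0.6, 0.1]
grip_width: -0.001
grasp_force: 0.0
clock: 6.1
position: [0.6969, -0.069, 0.1871]
ee_rot: [0.997, 0.075, 0.0, 0.0]
ft_force: [-1.0, -0.0, -0.1]
grip_width: -0.004
grasp_force: 0.0
[ 0.6968 -0.069   0.187 ] [-0.58056953  0.30637798 -0.29396954] [9.97217777e-01 7.45432522e-02 5.65737239e-05 7.93729081e-05]
```

View pics/w4.png

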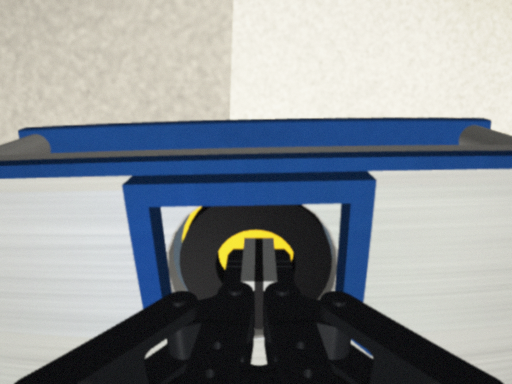

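```bash
python3 -m jog '[{"grip":1,"slide":[-0.5,0,0],"yaw":0},{"grip":1,"slide":[0,0,-2.5],"yaw":0},{"grip":1,"slide":[0,0,-3.5],"yaw":0},{"grip":1,"slide":[-4,0,-3],"yaw":0},{"grip":1,"slide":[-4,0,0],"yaw":0},{"grip":1,"slide":[0,0,0],"yaw":0},{"grip":1,"slide":[0,0,0],"yaw":0}]'
python3 - <<'E'
from h import *
w=manip.camera("wrist");o=manip.get_obs();print(np.round(o["position"],4),o["ft_force"])
c=manip.calibration("wrist")
for d in manip.masks_of("black_a_ring","wrist"):
  print(d["conf"],d["centre"],ray(c,d["centre"],.102),ray(c,d["centre"],.122))
cv2.imwrite("pics/w5.png",w)
E
```

```text
clock: 6.85
position: [0.6121, -0.0821, 0.2775]
ee_rot: [0.997, 0.074, 0.0, 0.001]
ft_force: [0.8, 0.2, -0.1]
grip_width: 0.001
grasp_force: 0.0
[ 0.6129 -0.0817  0.2773] [-0.5266744  -0.31687811 -0.55546443]
0.93 [247.3, 57.9] [ 0.70180278 -0.06152197] [ 0.70132436 -0.06222273]
0.28 [91.8, 288.3] [0.49639589 0.04810118] [0.51265417 0.03846825]
```

View pics/w5.png

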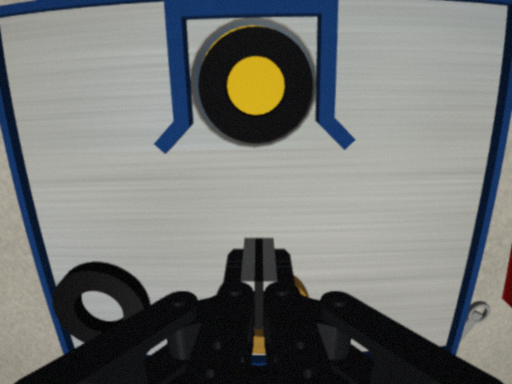

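The first ring has dropped and looks flat and centred at about (256,85). The next black ring is at about (100,303).

```bash
python3 -m jog '[{"grip":1,"slide":[-2.7,-2.6,0],"yaw":0},{"grip":1,"slide":[-2.7,-2.6,0],"yaw":0},{"grip":1,"slide":[-2.7,-2.6,0],"yaw":0},{"grip":1,"slide":[-2.7,-2.6,0],"yaw":0},{"grip":1,"slide":[-2.7,-2.6,-0.7],"yaw":0},{"grip":1,"slide":[0,0,0],"yaw":0},{"grip":1,"slide":[0,0,0],"yaw":0},{"grip":1,"slide":[0,0,0],"yaw":0}]'
python3 - <<'E'
from h import *
c0=manip.calibration("wrist")
w=manip.camera("wrist");o=manip.get_obs();c=manip.calibration("wrist");print(np.round(o["position"],4))
cv2.imwrite("pics/w6.png",w)
f=192/np.tan(np.radians(c["vfov"])/2);T=c["camera_from_world"]
q=T@[.494,.033,.122,1];uv=f*q[:2]/q[2]+[c["cx"],c["cy"]];print(uv)
p,ax=ring_px(w,uv,"black",70);r=ray(c,p,.122);print(p,ax,r)
m=(cv2.cvtColor(w,6)>100).astype(np.uint8);k=np.zeros_like(m);cv2.circle(k,tuple(int(x) for x in p),34,1,-1);m*=k
e=cv2.fitEllipse(max(cv2.findContours(m,0,1)[0],key=cv2.contourArea));r2=ray(c,e[0],.117);print(e,r2)
d=(r+r2)/2-o["position"][:2];a=.1495;print("station dx,dy cm",100*(d[0]*np.cos(a)+d[1]*np.sin(a)),100*(-d[0]*np.sin(a)+d[1]*np.cos(a)))
E
```

```text
clock: 7.75
position: [0.4609, 0.0266, 0.2838]
ee_rot: [0.997, 0.074, 0.0, -0.0]
ft_force: [1.1, -1.2, -0.5]
grip_width: -0.003
grasp_force: 0.0
[0.4608 0.0265 0.2837]
[255.42906336 144.23333549]
(250.18988037109375, 146.71771240234375) (114.38933563232422, 126.78237915039062) [0.4917913  0.03632045]
((255.34201049804688, 146.11886596679688), (53.69298553466797, 57.038997650146484), 94.47987365722656) [0.49162163 0.03276767]
station dx,dy cm 3.172554927109755 0.33573661191800064
```

```bash
python3 -m jog '[{"grip":1,"slide":[1.6,-0.1,0],"yaw":0},{"grip":1,"slide":[1.5,-0.1,0],"yaw":0},{"grip":1,"slide":[0,0,2.5],"yaw":0},{"grip":1,"slide":[0,0,2.5],"yaw":0},{"grip":1,"slide":[0,0,0],"yaw":0},{"grip":1,"slide":[0,0,2.3],"yaw":0},{"grip":1,"slide":[0,0,2.4],"yaw":0},{"grip":1,"slide":[0,0,0],"yaw":0}]'
python3 -m jog '[{"grip":1,"slide":[0,0,0],"yaw":0},{"grip":1,"slide":[1.3,1,0],"yaw":0},{"grip":1,"slide":[1.3,1,0],"yaw":0},{"grip":1,"slide":[1.3,1,0],"yaw":0},{"grip":1,"slide":[1.3,1,0],"yaw":0},{"grip":1,"slide":[1.3,1,0],"yaw":0},{"grip":1,"slide":[1.3,1,0],"yaw":0},{"grip":1,"slide":[0,0,0],"yaw":0}]'
python3 -m jog '[{"grip":1,"slide":[0.7,1.4,0],"yaw":0},{"grip":1,"slide":[0.7,1.4,0],"yaw":0},{"grip":1,"slide":[0.7,1.4,0],"yaw":0},{"grip":1,"slide":[0.7,1.4,0],"yaw":0},{"grip":1,"slide":[0.7,1.4,0],"yaw":0},{"grip":1,"slide":[0,0,0],"yaw":0},{"grip":1,"slide":[0,0,0],"yaw":0}]'
```

```text
clock: 8.6
position: [0.4896, 0.033, 0.1852]
ee_rot: [0.997, 0.074, -0.002, -0.0]
ft_force: [-0.0, -0.3, -1.0]
grip_width: -0.005
grasp_force: 0.0
clock: 9.4
position: [0.5783, -0.0156, 0.1885]
ee_rot: [0.997, 0.074, 0.001, 0.0]
ft_force: [0.1, -0.6, -0.2]
grip_width: -0.0
grasp_force: 0.0
clock: 10.1
position: [0.6216, -0.0791, 0.1869]
ee_rot: [0.997, 0.074, 0.0, 0.0]
ft_force: [0.2, 0.4, 0.2]
grip_width: 0.002
grasp_force: 0.0
```

```bash
python3 -m jog '[{"grip":1,"slide":[1.4,0.1,0],"yaw":0},{"grip":1,"slide":[1.5,0,0],"yaw":0},{"grip":1,"slide":[1.5,0,0],"yaw":0},{"grip":1,"slide":[1.5,0,0],"yaw":0},{"grip":1,"slide":[1.0,0,0],"yaw":0},{"grip":1,"slide":[0.5,0,0],"yaw":0},{"grip":1,"slide":[0.3,0,0],"yaw":0},{"grip":1,"slide":[0,0,0],"yaw":0}]'
python3 -m jog '[{"grip":1,"slide":[0,0,0],"yaw":0},{"grip":1,"slide":[-0.5,0,0],"yaw":0},{"grip":1,"slide":[0,0,-2.5],"yaw":0},{"grip":1,"slide":[0,0,-3.5],"yaw":0},{"grip":1,"slide":[-4,0,-3],"yaw":0},{"grip":1,"slide":[-4,0,0],"yaw":0},{"grip":1,"slide":[0,0,0],"yaw":0},{"grip":1,"slide":[0,0,0],"yaw":0}]'
python3 - <<'E'
from h import *
w=manip.camera("wrist");o=manip.get_obs();print(np.round(o["position"],4),o["ft_force"])
cv2.imwrite("pics/w7.png",w)
E
```

```text
clock: 10.9
position: [0.6978, -0.0677, 0.187]
ee_rot: [0.997, 0.075, 0.0, 0.0]
ft_force: [-0.5, 0.4, -0.1]
grip_width: -0.002
grasp_force: 0.0
clock: 11.7
position: [0.6128, -0.0811, 0.2776]
ee_rot: [0.997, 0.074, 0.0, 0.001]
ft_force: [-0.5, 0.3, 0.6]
grip_width: 0.002
grasp_force: 0.0
[ 0.6136 -0.0807  0.2774] [-0.11396067 -0.266265   -0.60404163]
```

View pics/w7.png

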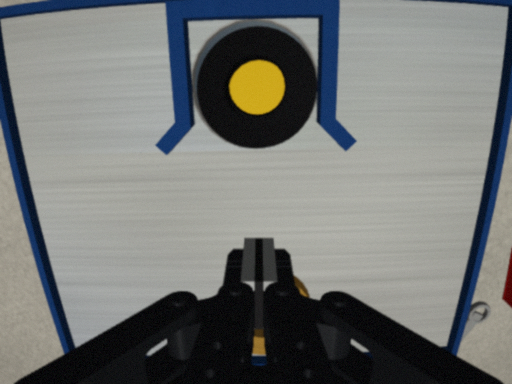

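Run:
```python
from h import *
c=manip.calibration("wrist")
for n in("w5","w7"):
  w=cv2.imread(f"pics/{n}.png");p,ax=ring_px(w,(256,86),"black",66);print(n,p,ax,ray(c,p,.102))
  g=cv2.cvtColor(w,6);print(g[120:160,257],g[86,185:205],g[86,305:330])
  e,a2=ring_px(w,(256,86),"pan",40);print(e,a2)
w=cv2.imread("pics/w7.png")
cv2.imwrite("pics/w7c.png",cv2.resize(w[0:160,150:360],None,fx=3.5,fy=3.5,interpolation=3)*1)
```

```text
w5 (258.83807373046875, 85.39022827148438) (116.85238647460938, 125.46994018554688) [ 0.68559226 -0.0709786 ]
[ 18  17  19  13  17  22  18  16  13  18  18  21  23  18  17  18  15  19
  17  20  18  16  33  47  70  82 110 147 169 168 167 168 171 173 177 177
 172 172 171 174] [46 28 20 17 22 40 62 70 72 70 73 71 65 45 24 15 22 18 11 16] [14 17 14 10 19 13 20 31 51 62 59 38 24 11 27 42 50 49 50 52 48 51 50 50
 50]
(255.3762664794922, 85.0960464477539) (60.26007843017578, 61.2758903503418)
w7 (256.2127990722656, 86.34320831298828) (120.51778411865234, 131.24575805664062) [ 0.684686   -0.06927483]
[ 17  18  16  16  18  15  14  19  14  13  17  14  14  15  14  17  13  15
  20  13  19  13  15  16   6  15  14  48 106 153 163 162 162 165 168 169
 169 169 168 166] [53 49 35 28 21 16 30 50 65 70 66 50 26  8 15 15 15 18 14 15] [13 21 24 17 19 19 18 16 21 19 21 18 23 23 24 24 38 48 46 48 48 48 50 46
 47]
(256.9031677246094, 86.66565704345703) (56.76820755004883, 58.7776985168457)
```

View pics/w7c.png

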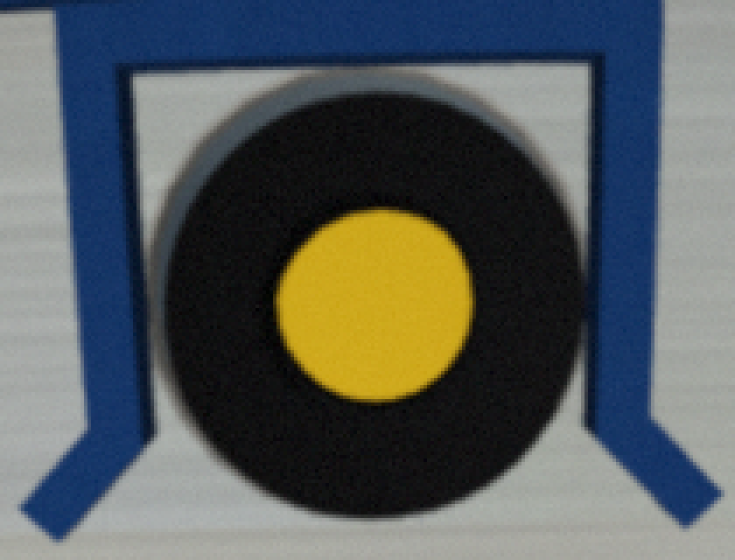

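The crop shows the second ring covering the near and right edge of the bore, with a bore crescent at upper left. It is probably hanging on the near rim, so I'll go back in and push further towards the end fence.

```bash
python3 -m jog '[{"grip":1,"slide":[4,0.1,0],"yaw":0},{"grip":1,"slide":[3.7,0,3],"yaw":0},{"grip":1,"slide":[0,0,3],"yaw":0},{"grip":1,"slide":[0,0,0],"yaw":0},{"grip":1,"slide":[0,0,1.5],"yaw":0},{"grip":1,"slide":[0,0,1.6],"yaw":0},{"grip":1,"slide":[0,0,0],"yaw":0},{"grip":1,"slide":[0,0,0],"yaw":0}]'
python3 -m jog '[{"grip":1,"slide":[0.4,0,0],"yaw":0},{"grip":1,"slide":[0.4,0,0],"yaw":0},{"grip":1,"slide":[0.2,0,0],"yaw":0},{"grip":1,"slide":[0.1,0,0],"yaw":0},{"grip":1,"slide":[0,0,0],"yaw":0}]'
python3 -m jog '[{"grip":1,"slide":[0.2,0,0],"yaw":0},{"grip":1,"slide":[0,0,0],"yaw":0}]'
```

```text
clock: 12.55
position: [0.6899, -0.0702, 0.1865]
ee_rot: [0.997, 0.074, 0.0, 0.0]
ft_force: [0.8, -0.3, -0.5]
grip_width: -0.001
grasp_force: 0.0
clock: 13.05
position: [0.701, -0.0682, 0.1859]
ee_rot: [0.997, 0.075, 0.0, 0.0]
ft_force: [0.0, 0.5, -0.5]
grip_width: -0.002
grasp_force: 0.0
clock: 13.25
position: [0.703, -0.068, 0.1859]
ee_rot: [0.997, 0.075, 0.0, 0.0]
ft_force: [0.0, 0.5, -0.4]
grip_width: -0.002
grasp_force: 0.0
```

```bash
python3 -m jog '[{"grip":1,"slide":[-1,0,0],"yaw":0},{"grip":1,"slide":[0,0,-3],"yaw":0},{"grip":1,"slide":[0,0,-3],"yaw":0},{"grip":1,"slide":[-4,0,-3],"yaw":0},{"grip":1,"slide":[-4,0,0],"yaw":0},{"grip":1,"slide":[0,0,0],"yaw":0},{"grip":1,"slide":[0,0,0],"yaw":0}]'
python3 - <<'E'
from h import *
w=manip.camera("wrist");s=manip.camera("scene");c=manip.calibration("wrist");o=manip.get_obs();print(np.round(o["position"],4))
cv2.imwrite("pics/w8.png",w)
p,ax=ring_px(w,(256,86),"black",66);print(p,ax,ring_px(w,(256,86),"pan",40))
x=cv2.resize(w[0:160,150:360],None,fx=2.4,fy=2.4,interpolation=3)
y=cv2.resize(s[180:300,130:280],None,fx=2.4,fy=2.4,interpolation=3)
z=np.zeros((384,x.shape[1]+y.shape[1]+4,3),np.uint8);z[:,:x.shape[1]]=x[:384];z[:y.shape[0],x.shape[1]+4:]=y
cv2.imwrite("pics/c8.png",cv2.convertScaleAbs(z,alpha=1.5))
E
```

```text
clock: 13.95
position: [0.6134, -0.0818, 0.2765]
ee_rot: [0.997, 0.074, 0.0, 0.0]
ft_force: [0.6, 0.5, -0.1]
grip_width: -0.005
grasp_force: 0.0
[ 0.6145 -0.0813  0.2761]
(255.62071228027344, 87.02168273925781) (121.25743865966797, 131.6497344970703) ((255.71800231933594, 87.32598876953125), (56.80807876586914, 58.97211837768555))
```

View pics/c8.png

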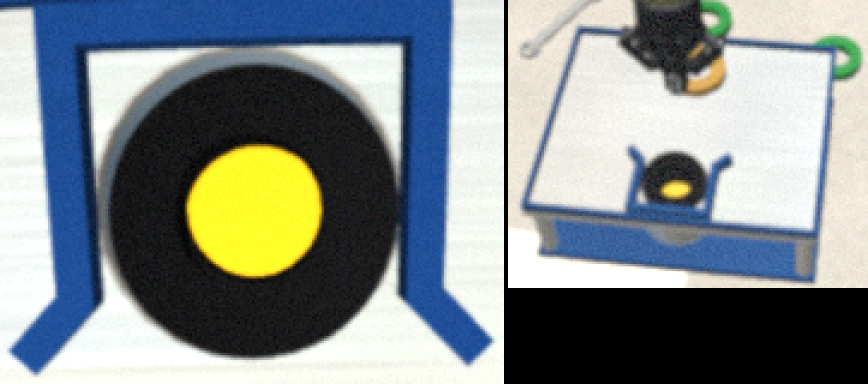

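The ring hasn't changed, so its leading edge is below the fingertips. I'll push from behind its trailing edge.

```bash
python3 -m jog '[{"grip":1,"slide":[0,0,3],"yaw":0},{"grip":1,"slide":[0,0,3],"yaw":0},{"grip":1,"slide":[0,0,2.9],"yaw":0},{"grip":1,"slide":[0,0,0],"yaw":0},{"grip":1,"slide":[1,0,0],"yaw":0},{"grip":1,"slide":[0.4,0,0],"yaw":0},{"grip":1,"slide":[0.4,0,0],"yaw":0},{"grip":1,"slide":[0,0,0],"yaw":0}]'
python3 -m jog '[{"grip":1,"slide":[0.2,0,0],"yaw":0},{"grip":1,"slide":[0.2,0,0],"yaw":0},{"grip":1,"slide":[0,0,0],"yaw":0}]'
python3 -m jog '[{"grip":1,"slide":[0.2,0,0],"yaw":0},{"grip":1,"slide":[0.2,0,0],"yaw":0},{"grip":1,"slide":[0,0,0],"yaw":0}]'
python3 -m jog '[{"grip":1,"slide":[0.2,0,0],"yaw":0},{"grip":1,"slide":[0.2,0,0],"yaw":0},{"grip":1,"slide":[0,0,0],"yaw":0}]'
```

```text
clock: 14.85
position: [0.6324, -0.0783, 0.1869]
ee_rot: [0.997, 0.075, 0.0, -0.0]
ft_force: [-0.6, 0.2, 0.1]
grip_width: -0.004
grasp_force: 0.0
clock: 15.15
position: [0.6357, -0.0781, 0.187]
ee_rot: [0.997, 0.075, 0.0, 0.0]
ft_force: [0.6, 0.5, 0.5]
grip_width: -0.001
grasp_force: 0.0
clock: 15.45
position: [0.6398, -0.0774, 0.187]
ee_rot: [0.997, 0.075, 0.0, 0.0]
ft_force: [0.2, -0.3, -0.1]
grip_width: -0.002
grasp_force: 0.0
clock: 15.75
position: [0.6438, -0.0768, 0.1869]
ee_rot: [0.997, 0.075, 0.0, -0.0]
ft_force: [-0.1, -0.6, 0.3]
grip_width: -0.001
grasp_force: 0.0
```

```bash
python3 -m jog '[{"grip":1,"slide":[0.3,0,0],"yaw":0},{"grip":1,"slide":[0.3,0,0],"yaw":0},{"grip":1,"slide":[0,0,0],"yaw":0}]'
python3 -m jog '[{"grip":1,"slide":[0.3,0,0],"yaw":0},{"grip":1,"slide":[0.4,0,0],"yaw":0},{"grip":1,"slide":[0,0,0],"yaw":0}]'
python3 -m jog '[{"grip":1,"slide":[0,0,0.2],"yaw":0},{"grip":1,"slide":[0,0,0.2],"yaw":0},{"grip":1,"slide":[0,0,0],"yaw":0}]'
python3 -m jog '[{"grip":1,"slide":[0,0,0.2],"yaw":0},{"grip":1,"slide":[0,0,0.2],"yaw":0},{"grip":1,"slide":[0,0,0],"yaw":0}]'
```

```text
clock: 16.05
position: [0.6498, -0.0759, 0.1869]
ee_rot: [0.997, 0.075, 0.0, -0.0]
ft_force: [-0.1, 0.6, 0.3]
grip_width: -0.0
grasp_force: 0.0
clock: 16.35
position: [0.6568, -0.0748, 0.1869]
ee_rot: [0.997, 0.075, 0.0, -0.0]
ft_force: [-0.1, -0.4, 0.6]
grip_width: 0.004
grasp_force: 0.0
clock: 16.65
position: [0.6561, -0.0751, 0.1824]
ee_rot: [0.997, 0.075, -0.0, 0.0]
ft_force: [-0.7, 0.8, -0.2]
grip_width: -0.0
grasp_force: 0.0
clock: 16.95
position: [0.6562, -0.075, 0.1786]
ee_rot: [0.997, 0.075, -0.0, 0.0]
ft_force: [-0.6, -0.1, -0.7]
grip_width: 0.0
grasp_force: 0.0
```

The fingertips are 4 mm below the deck on the near side without touching anything, so the second ring is fully down. Now the brass ring.

```bash
python3 -m jog '[{"grip":1,"slide":[0,0,-3.5],"yaw":0},{"grip":1,"slide":[0,0,-3.5],"yaw":0},{"grip":1,"slide":[-3.6,0,-3.5],"yaw":0},{"grip":1,"slide":[-3.6,0.2,0],"yaw":0},{"grip":1,"slide":[-3.6,0.2,0],"yaw":0},{"grip":1,"slide":[-3.6,0.2,0],"yaw":0},{"grip":1,"slide":[-3.6,0.2,0],"yaw":0},{"grip":1,"slide":[0,0,0],"yaw":0}]'
python3 -m jog '[{"grip":1,"slide":[0,0,0],"yaw":0},{"grip":1,"slide":[0,0,0],"yaw":0}]'
python3 - <<'E'
from h import *
w=manip.camera("wrist");o=manip.get_obs();c=manip.calibration("wrist");print(np.round(o["position"],4))
cv2.imwrite("pics/w9.png",w)
f=192/np.tan(np.radians(c["vfov"])/2);T=c["camera_from_world"]
q=T@[.511,-.105,.122,1];uv=f*q[:2]/q[2]+[c["cx"],c["cy"]]
p,ax=ring_px(w,uv,"brass",70);r=ray(c,p,.122);print(uv,p,ax,r)
h=cv2.cvtColor(w,40);m=(h[...,1]<70).astype(np.uint8);k=np.zeros_like(m);cv2.circle(k,tuple(int(x) for x in p),34,1,-1);m*=k
e=cv2.fitEllipse(max(cv2.findContours(m,0,1)[0],key=cv2.contourArea));r2=ray(c,e[0],.117);print(e,r2)
d=r2-o["position"][:2];a=.1495;print("station dx,dy cm",100*(d[0]*np.cos(a)+d[1]*np.sin(a)),100*(-d[0]*np.sin(a)+d[1]*np.cos(a)))
E
```

```text
clock: 17.75
position: [0.4764, -0.1111, 0.284]
ee_rot: [0.997, 0.073, -0.001, 0.001]
ft_force: [-0.1, 0.0, -0.1]
grip_width: 0.0
grasp_force: 0.0
clock: 17.95
position: [0.4805, -0.1093, 0.2841]
ee_rot: [0.997, 0.075, 0.0, 0.0]
ft_force: [-0.0, -0.7, 0.1]
grip_width: -0.002
grasp_force: 0.0
[ 0.4805 -0.1092  0.2839]
[258.13628919 148.64840072] (252.01126098632812, 148.07000732421875) (113.92533111572266, 115.70794677734375) [ 0.51080634 -0.10076286]
((252.2522735595703, 147.6634521484375), (53.10489273071289, 57.54584884643555), 95.95377349853516) [ 0.50998315 -0.1009574 ]
station dx,dy cm 3.0339533313486196 0.3763702323899333
```

```bash
python3 -m jog '[{"grip":1,"slide":[1.5,-0.2,0],"yaw":0},{"grip":1,"slide":[1.5,-0.2,0],"yaw":0},{"grip":1,"slide":[0,0,2.5],"yaw":0},{"grip":1,"slide":[0,0,2.5],"yaw":0},{"grip":1,"slide":[0,0,0],"yaw":0},{"grip":1,"slide":[0,0,2.3],"yaw":0},{"grip":1,"slide":[0,0,2.4],"yaw":0},{"grip":1,"slide":[0,0,0],"yaw":0}]'
python3 -m jog '[{"grip":1,"slide":[0,0,0],"yaw":0},{"grip":1,"slide":[1.5,-0.1,0],"yaw":0},{"grip":1,"slide":[1.5,-0.1,0],"yaw":0},{"grip":1,"slide":[1.5,-0.1,0],"yaw":0},{"grip":1,"slide":[1.5,-0.1,0],"yaw":0},{"grip":1,"slide":[1.5,0,0],"yaw":0},{"grip":1,"slide":[1.5,0,0],"yaw":0},{"grip":1,"slide":[1.5,0,0],"yaw":0}]'
python3 -m jog '[{"grip":1,"slide":[0,0,0],"yaw":0},{"grip":1,"slide":[0,0,0],"yaw":0}]'
```

```text
clock: 18.8
position: [0.5081, -0.1009, 0.1851]
ee_rot: [0.997, 0.075, -0.002, -0.001]
ft_force: [-0.2, -0.2, 0.2]
grip_width: 0.003
grasp_force: 0.0
clock: 19.6
position: [0.6129, -0.0819, 0.1886]
ee_rot: [0.997, 0.074, 0.0, 0.0]
ft_force: [-2.1, -0.8, -0.7]
grip_width: 0.002
grasp_force: 1.3
clock: 19.8
position: [0.6124, -0.0816, 0.188]
ee_rot: [0.997, 0.075, 0.001, 0.0]
ft_force: [-0.1, -0.2, 0.0]
grip_width: -0.002
grasp_force: 0.0
```

```bash
python3 -m jog '[{"grip":1,"slide":[1.5,0,0],"yaw":0},{"grip":1,"slide":[1.5,0,0],"yaw":0},{"grip":1,"slide":[1.5,0,0],"yaw":0},{"grip":1,"slide":[1.5,0,0],"yaw":0},{"grip":1,"slide":[1.4,0,0],"yaw":0},{"grip":1,"slide":[0.7,0,0],"yaw":0},{"grip":1,"slide":[0.4,0,0],"yaw":0},{"grip":1,"slide":[0,0,0],"yaw":0}]'
python3 -m jog '[{"grip":1,"slide":[0.2,0,0],"yaw":0},{"grip":1,"slide":[0.2,0,0],"yaw":0},{"grip":1,"slide":[0,0,0],"yaw":0}]'
python3 -m jog '[{"grip":1,"slide":[-1,0,0],"yaw":0},{"grip":1,"slide":[0,0,-3],"yaw":0},{"grip":1,"slide":[0,0,-3],"yaw":0},{"grip":1,"slide":[-4,0,-3],"yaw":0},{"grip":1,"slide":[-4,0,0],"yaw":0},{"grip":1,"slide":[0,0,0],"yaw":0},{"grip":1,"slide":[0,0,0],"yaw":0}]'
python3 - <<'E'
from h import *
w=manip.camera("wrist");c=manip.calibration("wrist");o=manip.get_obs();print(np.round(o["position"],4))
cv2.imwrite("pics/w10.png",w)
p,ax=ring_px(w,(256,86),"brass",70);print(p,ax,ray(c,p,.103),ray(c,p,.12))
print(w[86,180:335,2][::3]);print(w[10:165,257,2][::3])
E
```

```text
clock: 20.6
position: [0.6961, -0.0691, 0.1872]
ee_rot: [0.997, 0.075, 0.0, 0.0]
ft_force: [0.4, -0.0, -0.2]
grip_width: -0.002
grasp_force: 0.0
clock: 20.9
position: [0.7001, -0.0685, 0.1869]
ee_rot: [0.997, 0.075, 0.0, 0.0]
ft_force: [0.0, -0.3, 0.7]
grip_width: 0.001
grasp_force: 0.0
clock: 21.6
position: [0.6105, -0.0823, 0.2773]
ee_rot: [0.997, 0.074, 0.0, 0.001]
ft_force: [1.1, -0.4, -0.6]
grip_width: -0.003
grasp_force: 0.0
[ 0.6112 -0.082   0.2772]
(254.6988525390625, 83.97913360595703) (120.57020568847656, 122.61260223388672) [ 0.68376267 -0.06924781] [ 0.68449383 -0.06932653]
[ 18  14  14  14  62 119 136 138 138 140 142 140 137 134 103  58  21 181
 189 192 191 189 189 189 192 187 188 189 192 186 192 189 192 189  74  71
 137 139 141 137 139 140 139 138 142  93   8  20  25  15  20  18]
[ 19  21  88  76  85 136 130 131 134 133 134 138 135 136 116  94 160 187
 188 187 191 189 188 188 190 190 189 189 190 189 192 188 192  64   9  58
 139 145 143 145 135 139 137 145 138 133 147 155 153 153 159 156]
```

```bash
python3 -m jog '[{"grip":1,"slide":[2.3,0,0],"yaw":0},{"grip":1,"slide":[2.3,0,0],"yaw":0},{"grip":1,"slide":[0,0,3],"yaw":0},{"grip":1,"slide":[0,0,3],"yaw":0},{"grip":1,"slide":[0,0,2],"yaw":0},{"grip":1,"slide":[0,0,0.5],"yaw":0},{"grip":1,"slide":[0,0,0.5],"yaw":0},{"grip":1,"slide":[0,0,0],"yaw":0}]'
python3 -m jog '[{"grip":1,"slide":[0,0,0.3],"yaw":0},{"grip":1,"slide":[0,0,0.3],"yaw":0},{"grip":1,"slide":[0,0,0.1],"yaw":0},{"grip":1,"slide":[0,0,0],"yaw":0},{"grip":1,"slide":[0,0,0],"yaw":0}]'
```

```text
clock: 22.45
position: [0.657, -0.0749, 0.1867]
ee_rot: [0.997, 0.075, 0.0, -0.0]
ft_force: [0.8, -0.0, -0.4]
grip_width: -0.0
grasp_force: 0.0
clock: 22.95
position: [0.6566, -0.075, 0.18]
ee_rot: [0.997, 0.075, 0.0, 0.0]
ft_force: [0.1, -0.2, -0.6]
grip_width: -0.001
grasp_force: 0.0
```

```bash
python3 -m jog '[{"grip":1,"slide":[0,0,0.1],"yaw":0},{"grip":1,"slide":[0,0,0.05],"yaw":0},{"grip":1,"slide":[0,0,0],"yaw":0}]'
python3 -m jog '[{"grip":1,"slide":[0,0,0.05],"yaw":0},{"grip":1,"slide":[0,0,0],"yaw":0}]'
python3 -m jog '[{"grip":1,"slide":[0,0,0.05],"yaw":0},{"grip":1,"slide":[0,0,0],"yaw":0}]'
```

```text
clock: 23.25
position: [0.6565, -0.075, 0.1782]
ee_rot: [0.997, 0.075, -0.0, 0.0]
ft_force: [-0.3, -0.5, -0.7]
grip_width: 0.001
grasp_force: 0.0
clock: 23.45
position: [0.6565, -0.075, 0.1778]
ee_rot: [0.997, 0.075, 0.0, 0.0]
ft_force: [-0.0, 0.5, 0.4]
grip_width: -0.003
grasp_force: 0.0
clock: 23.65
position: [0.6566, -0.075, 0.1777]
ee_rot: [0.997, 0.075, 0.0, 0.0]
ft_force: [-0.7, -0.0, 4.4]
grip_width: 0.0
grasp_force: 2.0
```

Contact comes at 5 mm below the deck on the near side, exactly where a full column should sit. I'll check the far side too.

```bash
python3 -m jog '[{"grip":1,"slide":[0,0,-2],"yaw":0},{"grip":1,"slide":[2.8,0,0],"yaw":0},{"grip":1,"slide":[2.8,0,0],"yaw":0},{"grip":1,"slide":[0,0,0],"yaw":0},{"grip":1,"slide":[0,0,1],"yaw":0},{"grip":1,"slide":[0,0,0.5],"yaw":0},{"grip":1,"slide":[0,0,0],"yaw":0}]'
python3 -m jog '[{"grip":1,"slide":[0,0,0.3],"yaw":0},{"grip":1,"slide":[0,0,0.1],"yaw":0},{"grip":1,"slide":[0,0,0],"yaw":0}]'
python3 -m jog '[{"grip":1,"slide":[0,0,0.1],"yaw":0},{"grip":1,"slide":[0,0,0],"yaw":0}]'
```

```text
clock: 24.35
position: [0.7107, -0.0671, 0.1807]
ee_rot: [0.997, 0.074, -0.001, 0.0]
ft_force: [-0.2, -0.7, 0.1]
grip_width: 0.001
grasp_force: 0.0
clock: 24.65
position: [0.7118, -0.0668, 0.1784]
ee_rot: [0.997, 0.075, 0.0, 0.0]
ft_force: [-0.2, -0.6, 1.0]
grip_width: -0.001
grasp_force: 0.0
clock: 24.85
position: [0.712, -0.0667, 0.1778]
ee_rot: [0.997, 0.075, 0.0, 0.0]
ft_force: [-1.0, 1.0, 2.1]
grip_width: 0.003
grasp_force: 1.1
```

The far side makes contact at the same height, so the column is flat and on the stop. I'll retract and hand in.

```bash
python3 -m jog '[{"grip":1,"slide":[0,0,-1],"yaw":0},{"grip":1,"slide":[0,0,-3],"yaw":0},{"grip":1,"slide":[0,0,-4],"yaw":0},{"grip":1,"slide":[-4,0,-2],"yaw":0},{"grip":1,"slide":[-4,0,0],"yaw":0},{"grip":1,"slide":[0,0,0],"yaw":0},{"grip":1,"slide":[0,0,0],"yaw":0},{"grip":1,"slide":[0,0,0],"yaw":0}]'
python3 - <<'E'
from h import *
w=manip.camera("wrist");c=manip.calibration("wrist")
p,ax=ring_px(w,(256,86),"brass",75);print(p,ax,ray(c,p,.105))
print(manip.hand_in())
E
```

```text
clock: 25.65
position: [0.6335, -0.0784, 0.2779]
ee_rot: [0.997, 0.075, 0.001, -0.0]
ft_force: [0.5, -0.0, -0.5]
grip_width: -0.003
grasp_force: 0.0
(256.01220703125, 110.60269165039062) (103.59908294677734, 115.37297058105469) [ 0.68843764 -0.06888424]
the job is handed in; nothing more can be done
None
```

I slid all three rings into the tube, brass on top of the two black ones, and handed the job in at about 26 s; the brass ring's top is level at about 5 mm below the deck on its near and far sides, as expected with the pan on its stop, but the hand-in returned no verdict.

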